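# Clamp a paint jar in the art-room jar shaker

### The job

Slide the orange grip of the jar shaker all the way to its open stop, then stand the blue-lidded paint jar upright on the shaker's deck, close up in the fixed jaw, setting it down without dropping it. Then slide the grip all the way to its locked stop so that the jar is clamped, and let go. Leave the other jars, the paint pot and the clay mushroom where they stand.

Things in the scene. Friction and masses are not known exactly. Their poses are not given: they have to be found in the camera images.
- shaker: Jar shaker, fixed to the table: blue base 290 (x) x 260 (y) mm, grey housing, black rubber deck on top at 102 mm. Origin: middle of the underside; its own -x is the front, towards the robot, y runs across the front; its yaw varies. The front is a white panel 260 mm wide that slopes at 32 degrees from horizontal, rising away from the robot from 30 to 100 mm.
- visor (a point): Middle of the black front lip of the clear visor that hangs over the panel and bars a vertical reach to the grip: reach in along the panel's normal, tool tilted some 32 to 38 degrees, fingers pointing down and away from the robot. Visor: 260 mm wide, 62 mm deep towards shaker +x, underside 244 mm up at its sides, lip 251, on 12 mm posts at shaker x = -47, y = -122 and 122 mm.
- grip (a point): Orange grip of the clamp, standing 60 mm out of the sloping panel, square to it: 22 mm wide along the shaker's y (pinch it across this), 24 mm along the slope. This point is on its axis, 42 mm out of the panel, 18 mm below its tip, 101 mm above the table; axes as the shaker's. It slides along the shaker's y and carries the orange jaw on the deck with it.
- clamp (a joint): Travel of the grip and orange jaw in m along the shaker's +y: 0 = open stop (grip 40 mm to -y of the shaker's middle, jaws 152 mm apart), 0.090 = locked stop (grip 50 mm to +y, jaws 62 mm apart). Green mark on the panel: open; red: locked. About 4 N of friction; stays where it is left; starts part-way.
- cradle (a point): Centre of the closed clamp at deck height, 102 mm above the table; axes as the shaker's. The fixed aluminium jaw is on its +y side: half an octagon of 31 mm inner radius about this point, open to -y, 30 mm tall. The orange jaw is its mirror image and comes from -y. The clamped jar stands here with 3 mm of play; the orange jaw pushes it home from up to 35 mm short.
- jar_blue_mid (a point): White paint jar with a blue lid, 56 mm diameter (lid 58 mm, the top 22 mm), 110 mm tall, about 0.4 kg; this point is its centre, 55 mm above its foot. It starts standing on the table to the left of the shaker, in any of three places among the other two jars (centres at least 95 mm apart).
- jar_red_mid (a point): Same jar with a red lid: a bystander; centre, 55 mm above its foot.
- jar_yellow_mid (a point): Same jar with a yellow lid: a bystander; centre, 55 mm above its foot.
- pot: Speckled white ceramic pot with brushes, foot 90 mm wide, 100 mm tall (brushes to 170 mm), a bystander on the right; origin under its centre.
- mushroom: Terracotta clay mushroom, 104 mm wide, 110 mm tall, a bystander on the right; origin under its centre.

How it is judged:
By the outcome, as a careful person would: the job done as asked, in the order asked, and still so for the second after the job is handed in, with the robot touching nothing.
It also fails if it takes over 72 s, if anything falls off the work surface, if the arm or the gripper's body presses on something with over 40 N, if the wrist force passes 120 N, or if a joint passes its speed limit or range.

### The arm

A 6-joint arm with a two-finger parallel gripper is mounted at the origin on the work surface. World frame = base frame: x ahead of the robot, y to its left, z up, the work surface at z = 0. Lengths are in m, angles in rad, forces in N, time in s.
With the tool pointing down it reaches from about 0.4 to 0.925 m from the base axis. Payload 3.4 kg.
Tool frame: the origin (TCP) lies midway between the tips of the shut fingers; the grasp point (between the pads) lies 19 mm behind it; z points along the fingers, y is the line along which they close (so a half turn about z gives the same grasp; the last joint's range is limited). The gripper opens to 85 mm and grips with 20 to 120 N. Pads are 22 mm wide; open, the fingers measure 114 mm over their backs; the gripper's body (76 mm by 85 mm) begins 54 mm behind the grasp point. The pads swing forward as they close: fully open they stand 13 mm farther back than shut.
Start: joints at [1.075, 0.307, 1.506, -0, 1.328, -0.073], TCP at [0.235, 0.525, 0.209] pointing down, gripper open.
Joint ranges: [-3.12, 3.12], [-1.05, 2.28], [0.14, 2.33], [-1.42, 4.57], [0.1, 2.73], [-2.68, 2.68]. Speed limits (rad/s): [2.57, 2.57, 3.14, 3.14, 3.14, 3.14].

### API

Orientations are given as [roll, pitch, yaw] about the fixed x, y, z axes, in that order (R = Rz(yaw) Ry(pitch) Rx(roll)).
In Python, from plant import * gives the robot as it stands.
- The arm moves only by the tool arm_command, never from a script. Its arguments are lists of equal length, an entry for each row: "slide": the shift along the tool's x, y, z in m, a list of three; "spin": the turn about the tool's z in degrees. In form: {"slide": [[x, y, z], ...], "spin": [spin, ...]}. A call has 1 to 20 rows; each row is the pose to reach, as a shift and turn from the pose commanded when the call began, along the tool's axes at that moment; what a row does not reach only later rows make up. A row lasts 1/10 s, in which the tool goes at most 50 mm and 8.59 degrees, less where a joint would pass 70% of its speed; a pose out of reach is approached as far as the arm can. A call with a gripper value outside its range is refused whole. "hand" is the closure in counts, from 0 (fully open) to 255 (shut), set as the call begins (left out, the last holds). The fingers move at their own pace and stop on an object; "grip_force" is the grip in N (left out, the last holds). Time passes only in rows, so rows that repeat a pose let the fingers close. It gives the time, the measured TCP pose, the force, the opening and the grip force at its end, in the units of the state.
- state(): the state, without advancing time (a new reading comes with each control period).
- get_image(name): name is "scene" or "top" or "wrist"; returns the picture (384x512x3 uint8, red, green, blue); there is no depth.
- camera_model(name): a dict with "vertical_fov" (degrees; the focal length in pixels is half the picture's height over the tangent of half this angle, whatever the lens; pixels are square), "cx", "cy" (the principal point, pixels), "dist_coeffs" ([k1, k2, p1, p2, k3] as OpenCV has them; the pictures are not rectified), "cam_to_world" (4x4, takes a point from camera to world coordinates). Camera axes: x right, y down, z forward; pixel columns grow to the right and rows downward; lengths in m; the calibration is good to about 2 mm. A picture is of the moment at which its call begins: read the wrist's pose just before it. camera_model takes no time and is no camera call; for the wrist camera it gives the pose at the moment of the call.
- sign_off(): hands the job in; it is judged then, once.
The state is a dict: "clock": time; "joint_pos": joint angles; "qvel": joint speeds; "joint_efforts": joint torques, N m; "position": TCP position; "eef_rot": TCP orientation; "force": force on the tool from outside, world axes, zero at the start; "torque": the same for the moment, N m; "grip_width": finger opening in m; "gripper_force": force on a finger pad.
Only numpy, scipy, OpenCV 4.12 (cv2) and the standard library are available. Lean on these libraries where they do the work, as an engineer would, in place of code of your own. Each camera call takes 0.05 s, during which the arm holds its last target. There are 200 camera calls.

## Working session

There is one attempt and no reset: what is moved stays moved. The work goes in short steps, Python scripts to look and compute and a tool call to move; the robot and the scene stay as the last step left them, time stands still between calls to the robot, and variables do not carry over. Pictures are saved under pics/ and viewed, at most 10 in all, crops included, and the job is handed in when it is done.

Besides the shell and the picture viewer there is one more tool, called after ">>>" by a JSON object that holds its "api" and its "payload". arm_command: Moves the arm, as the interface text tells. Its arguments: {"type":"object","properties":{"slide":{"type":"array"},"spin":{"type":"array"},"hand":{"type":"number"},"grip_force":{"type":"number"}},"required":["slide","spin"]}

```bash
ls; mkdir -p pics; python3 - <<'E'
from plant import *
import cv2
print(state())
for n in ("scene","top"):
    im=get_image(n); cv2.imwrite(f"pics/{n}0.png",cv2.resize(im[:,:,::-1],(800,600),interpolation=cv2.INTER_CUBIC))
    m=camera_model(n); print(n,m)
E
```

```text
pics
{'clock': 0.0, 'joint_pos': array([ 1.07549114e+00,  3.07564907e-01,  1.50766782e+00,  1.50691924e-05,
        1.32837793e+00, -7.34976619e-02]), 'qvel': array([-3.95626408e-05,  4.94830507e-04,  1.16711985e-03,  7.47168745e-05,
       -7.24385730e-04, -1.07758844e-03]), 'joint_efforts': array([-1.31816538e-03, -4.57546914e+01, -2.51917470e+01,  1.40084917e-04,
        1.33069174e-02,  5.53755399e-05]), 'position': array([0.23507799, 0.52394877, 0.20808781]), 'eef_rot': array([-3.13958117e+00, -1.62766806e-04,  2.71978134e+00]), 'force': array([0.36765147, 0.31064897, 1.45714479]), 'torque': array([ 0.00127629,  0.00259791, -0.00644487]), 'gripper_force': 0.0, 'grip_width': 0.08539092074846877}
scene {'vertical_fov': 54.22418764613092, 'cx': 258.5516247177222, 'cy': 186.1868921655906, 'dist_coeffs': array([0.01068549, 0.        , 0.        , 0.        , 0.        ]), 'cam_to_world': array([[-0.80553955,  0.36136632, -0.46959601,  1.17734875],
       [ 0.59241361,  0.47466055, -0.65095582,  0.76816045],
       [-0.0123348 , -0.80256573, -0.59643617,  0.92746081],
       [ 0.        ,  0.        ,  0.        ,  1.        ]])}
top {'vertical_fov': 44.09109302824378, 'cx': 255.49676819170048, 'cy': 191.72423011796727, 'dist_coeffs': array([-0.08679837,  0.        ,  0.        ,  0.        ,  0.        ]), 'cam_to_world': array([[ 1.96065140e-02, -9.90786220e-01,  1.34008395e-01,
         4.04877548e-01],
       [-9.99806745e-01, -1.96218864e-02,  1.20612061e-03,
        -5.02558693e-02],
       [ 1.43448982e-03, -1.34006145e-01, -9.90979463e-01,
         1.57483860e+00],
       [ 0.00000000e+00,  0.00000000e+00,  0.00000000e+00,
         1.00000000e+00]])}
```

View pics/scene0.png

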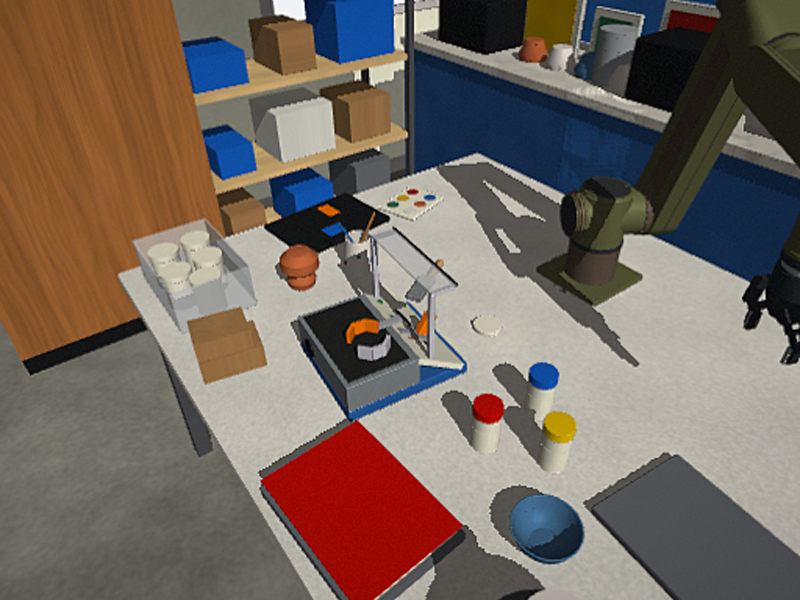

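View pics/top0.png

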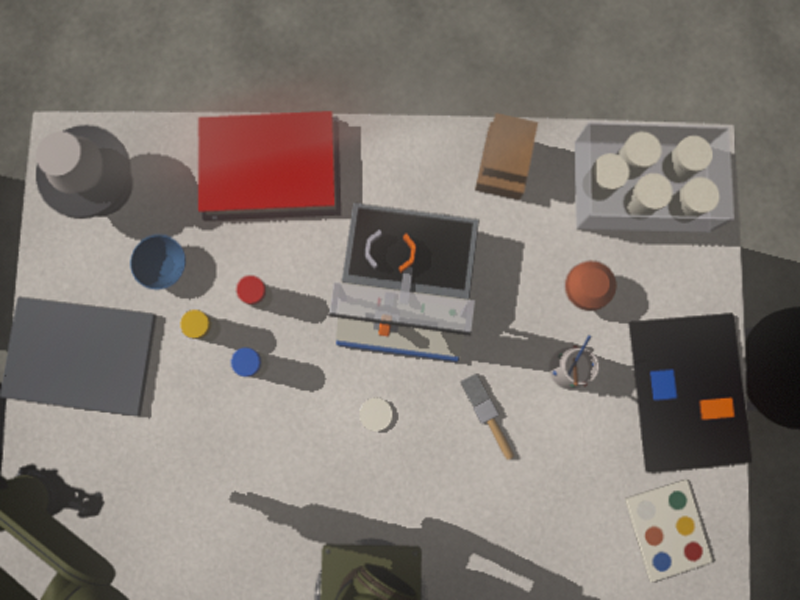

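The scene view shows the shaker near (380,350) and the jars at blue (543,375), red (488,407) and yellow (559,427). In the top view the blue lid is at (246,362), the grip at (384,326) and the deck corners at (358,205) and (478,220). I'll enlarge the shaker for precision.

```bash
cat > h.py <<'E'
from plant import *
import numpy as np, cv2
from scipy.spatial.transform import Rotation as R
def K(m):
    f=192/np.tan(np.radians(m["vertical_fov"]/2)); return np.array([[f,0,m["cx"]],[0,f,m["cy"]],[0,0,1]])
def at_z(m,uv,z):
    p=cv2.undistortPoints(np.array([[uv]],float),K(m),m["dist_coeffs"])[0,0]
    T=m["cam_to_world"]; d=T[:3,:3]@[p[0],p[1],1]; return T[:3,3]+d*(z-T[2,3])/d[2]
def proj(m,P):
    T=np.linalg.inv(m["cam_to_world"]); return cv2.projectPoints(np.atleast_2d(P).astype(float),cv2.Rodrigues(T[:3,:3])[0],T[:3,3],K(m),m["dist_coeffs"])[0][:,0]
E
python3 - <<'E'
from h import *
t=get_image("top")[125:235,205:315,::-1]; cv2.imwrite("pics/t1.png",cv2.resize(t,(600,600),interpolation=cv2.INTER_CUBIC))
s=get_image("scene")[140:270,185:305,::-1]; cv2.imwrite("pics/s1.png",cv2.resize(s,(540,585),interpolation=cv2.INTER_CUBIC))
mt,ms=camera_model("top"),camera_model("scene")
it=get_image("top")
hsv=cv2.cvtColor(it,cv2.COLOR_RGB2HSV)
for n,lo,hi,b in (("blue",(105,120,60),(130,255,255),(145,220,170,240)),("red",(0,150,60),(10,255,255),(145,170,175,200)),("yel",(18,150,60),(30,255,255),(110,190,140,225))):
    k=cv2.inRange(hsv,lo,hi); w=np.zeros_like(k); w[b[1]:b[3],b[0]:b[2]]=255
    M=cv2.moments(k&w,True); c=(M['m10']/M['m00'],M['m01']/M['m00']); print(n,M['m00'],c,at_z(mt,c,.11).round(4))
# 800px-coordinates scene lids -> native
for n,c in (("blue",(543,371)),("red",(488,403)),("yel",(559,423))): print(n,at_z(ms,np.array(c)/1.5625,.11).round(3))
E
```

```text
blue 244.0 (156.84016393442624, 231.12704918032787) [0.4739 0.2544 0.11  ]
red 220.0 (159.9909090909091, 184.96363636363637) [0.6184 0.2512 0.11  ]
yel 241.0 (124.13278008298755, 206.9875518672199) [0.5467 0.3609 0.11  ]
blue [0.473 0.254 0.11 ]
red [0.616 0.251 0.11 ]
yel [0.548 0.362 0.11 ]
```

View pics/t1.png

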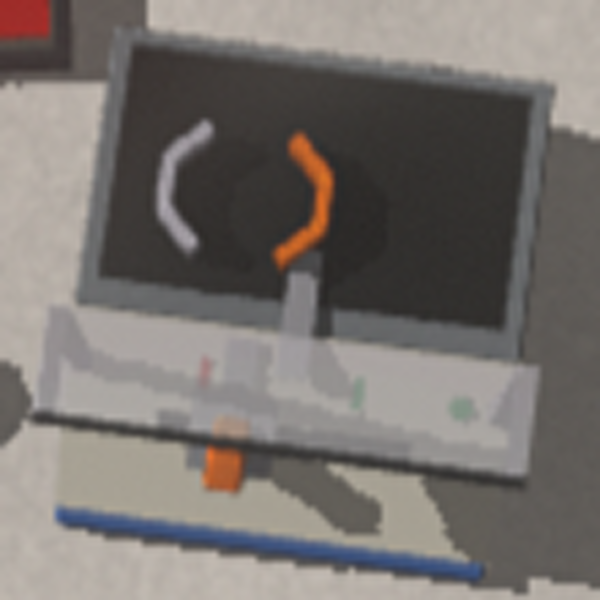

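View pics/s1.png

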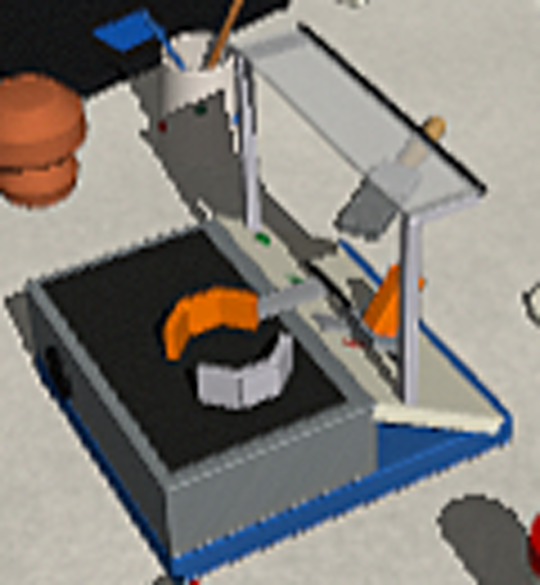

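Top crop: lip from (32,415) to (525,482), fixed-jaw ends (208,127) and (192,250), lower edge of the grip tip (205,487)–(238,491), and base front (58,515)–(482,575). Scene crop: lip ends (483,188) and (303,28), jaw ends (290,337) and (197,370).

```bash
cat > meas.py <<'E'
from h import *
mt,ms=camera_model("top"),camera_model("scene")
T=lambda u,v:(np.array([u,v])+.5)*110/600-.5+[205,125]
S=lambda u,v:(np.array([u,v])+.5)/4.5-.5+[185,140]
def show(n,a,m,z): p=at_z(m,a,z); print(n,p.round(4)); return p
A=show("lip+y top",T(32,415),mt,.251);B=show("lip-y top",T(525,482),mt,.251)
a=show("lip+y sc",S(483,188),ms,.251);b=show("lip-y sc",S(303,28),ms,.251)
for p,q in((A,B),(a,b)):
    d=p-q; print("len",np.linalg.norm(d).round(4),"yaw",np.degrees(np.arctan2(-d[0],d[1])).round(2),"mid",((p+q)/2).round(4))
C=show("jaw+x top",T(208,127),mt,.132);D=show("jaw-x top",T(192,250),mt,.132)
c=show("jaw+x sc",S(197,370),ms,.132);d=show("jaw-x sc",S(290,337),ms,.132)
for p,q in((C,D),(c,d)):
    e=p-q; print("len",np.linalg.norm(e).round(4),"yaw",np.degrees(np.arctan2(e[1],e[0])).round(2),"mid",((p+q)/2).round(4))
E1=show("base+y",T(58,512),mt,.01);E2=show("base-y",T(482,570),mt,.01)
e=E1-E2;print("base len",np.linalg.norm(e),"yaw",np.degrees(np.arctan2(-e[0],e[1])))
H=[show("h",T(*p),mt,.102) for p in((118,31),(552,87),(80,300),(518,358))]
e=H[0]-H[1];print("len",np.linalg.norm(e),"yaw",np.degrees(np.arctan2(-e[0],e[1])), "mid rear",(H[0]+H[1])/2)
show("grip lower tip edge",T(221.5,489),mt,.110)
E
python3 meas.py
```

```text
lip+y top [0.556  0.0775 0.251 ]
lip-y top [ 0.5264 -0.1769  0.251 ]
lip+y sc [0.5485 0.0721 0.251 ]
lip-y sc [ 0.5216 -0.1771  0.251 ]
len 0.2561 yaw -6.65 mid [ 0.5412 -0.0497  0.251 ]
len 0.2506 yaw -6.17 mid [ 0.535  -0.0525  0.251 ]
jaw+x top [ 0.7369 -0.0061  0.132 ]
jaw-x top [0.6654 0.0013 0.132 ]
jaw+x sc [ 0.7386 -0.0057  0.132 ]
jaw-x sc [0.6663 0.0049 0.132 ]
len 0.0718 yaw -5.9 mid [ 0.7012 -0.0024  0.132 ]
len 0.0731 yaw -8.35 mid [ 7.025e-01 -4.000e-04  1.320e-01]
base+y [0.5246 0.0831 0.01  ]
base-y [ 0.4946 -0.1744  0.01  ]
base len 0.2591987901983874 yaw -6.66386860532692
h [0.8003 0.049  0.102 ]
h [ 0.7718 -0.2055  0.102 ]
h [0.6403 0.0663 0.102 ]
h [ 0.6115 -0.1866  0.102 ]
len 0.25609807080779934 yaw -6.388441691855981 mid rear [ 0.78609631 -0.07829303  0.102     ]
grip lower tip edge [ 0.5319 -0.018   0.11  ]
```

```bash
cat >> h.py <<'E'
O=np.array([.6536,-.0623]); YAW=np.radians(-6.6)
def L(x,y,z): c,s=np.cos(YAW),np.sin(YAW); return np.array([O[0]+c*x-s*y,O[1]+s*x+c*y,z])
def loc(p): c,s=np.cos(YAW),np.sin(YAW); d=np.array(p[:2])-O; return np.array([c*d[0]+s*d[1],-s*d[0]+c*d[1],p[2]])
def go(P,yaw=None,frm=None):
    s=state(); r=R.from_euler("xyz",s["eef_rot"]); p=s["position"] if frm is None else frm
    print("slide",r.inv().apply(np.array(P)-p).round(4), "spin", None if yaw is None else round(np.degrees(s["eef_rot"][2])-yaw,2))
E
python3 - <<'E'
from h import *
s=state(); r=R.from_euler("xyz",s["eef_rot"])
print("cam in tool",r.inv().apply(camera_model("wrist")["cam_to_world"][:3,3]-s["position"]).round(3), (r.inv().as_matrix()@camera_model("wrist")["cam_to_world"][:3,:3]).round(2))
ms,mt=camera_model("scene"),camera_model("top")
P=L(-.200,.07,.2); print(P, L(-.109,.03,.101), L(.04,.05,.102)); go(P,83.4)
E
```

```text
cam in tool [ 0.084 -0.001 -0.163] [[-0.   -0.94 -0.33]
 [ 1.   -0.   -0.  ]
 [ 0.   -0.33  0.94]]
[0.46297105 0.03022352 0.2       ] [ 0.54877048 -0.01997067  0.101     ] [ 0.69908177 -0.01722885  0.102     ]
slide [-0.41   -0.3576  0.0089] spin 72.43
```

>>> {"api": "arm_command", "payload": {"slide": [[-0.02,-0.018,0],[-0.045,-0.04,0],[-0.07,-0.06,0],[-0.095,-0.083,0],[-0.12,-0.105,0],[-0.145,-0.127,0],[-0.17,-0.148,0],[-0.195,-0.17,0],[-0.22,-0.192,0],[-0.245,-0.214,0],[-0.27,-0.235,0],[-0.295,-0.257,0],[-0.32,-0.28,0],[-0.34,-0.297,0],[-0.36,-0.314,0],[-0.38,-0.331,0],[-0.395,-0.345,0.003],[-0.405,-0.353,0.006],[-0.41,-0.358,0.009],[-0.41,-0.358,0.009]], "spin": [4,8,12,16,20,24,28,32,36,40,44,48,52,56,60,64,68,72.4,72.4,72.4]}}

```text
clock: 2.25
position: [0.4627, 0.0296, 0.1995]
eef_rot: [-3.141, 0.0, 1.457]
force: [-0.2, 0.6, -0.8]
grip_width: 0.0856
gripper_force: 0.0
```

>>> {"api": "arm_command", "payload": {"slide": [[0,0,0.02],[0,0,0.05],[0,0,0.08],[0,0,0.105],[0,0,0.118],[0,0,0.12],[0,0,0.12],[0,0.01,0.12],[0,0.02,0.12],[0,0.02,0.12]], "spin": [0,0,0,0,0,0,0,0,0,0]}}

```text
clock: 3.25
position: [0.4866, 0.0276, 0.0812]
eef_rot: [3.136, -0.0, 1.456]
force: [-0.2, 0.1, 1.0]
grip_width: 0.0855
gripper_force: 0.0
```

```bash
python3 - <<'E'
from h import *
print(loc(state()["position"]),state()["force"],state()["eef_rot"])
s=get_image("scene")[100:250,220:380,::-1]; w=get_image("wrist")[:,:,::-1]
cv2.imwrite("pics/c2.png",np.hstack([cv2.resize(s,(400,375),interpolation=cv2.INTER_CUBIC),cv2.resize(w,(400,300))[:,:].copy() if 0 else cv2.copyMakeBorder(cv2.resize(w,(400,300)),0,75,0,0,cv2.BORDER_CONSTANT)]))
m=camera_model("wrist");
for n,P in (("lip+",L(-.116,.13,.251)),("lip0",L(-.116,0,.251)),("gripedge",L(-.129,.03,.11)),("lip-",L(-.116,-.13,.251))): print(n,proj(m,P)/1.28)
E
```

```text
[-0.17623535  0.07013153  0.08121378] [-0.1967838   0.05931966  0.96659872] [ 3.13645958e+00 -4.06428020e-04  1.45619734e+00]
lip+ [[-16720085.80864598  -6446399.14088047]]
lip0 [[269.08525275 305.30256096]]
gripedge [[269.67596351 247.99038498]]
lip- [[268.15253684 430.45671109]]
```

View pics/c2.png

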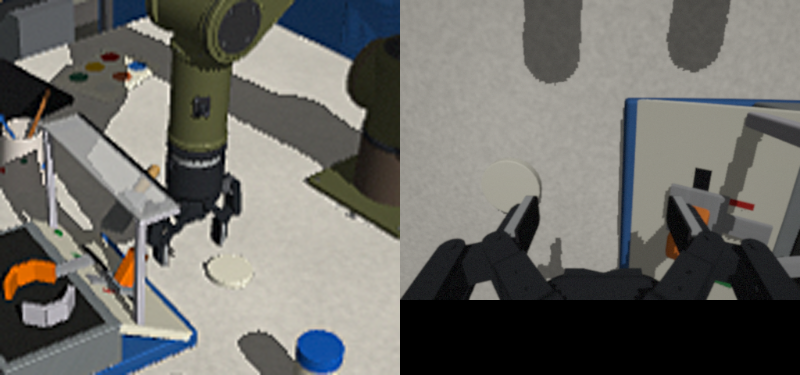

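The wrist view shows the right finger just to the +y side of the grip (at about (690,235) in the picture). The scene view shows the slim gripper body in front of the lip. I'll move closer, then push towards -y.

>>> {"api": "arm_command", "payload": {"slide": [[0,0.004,0],[0,0.008,0],[0,0.008,0],[0,0.008,0]], "spin": [0,0,0,0]}}

```text
clock: 3.75
position: [0.4907, 0.0269, 0.0799]
eef_rot: [-3.141, -0.0, 1.456]
force: [0.1, 1.3, 0.0]
grip_width: 0.0857
gripper_force: 0.0
```

```bash
python3 - <<'E'
from h import *
s=state();print(loc(s["position"]),s["force"],s["eef_rot"])
E
```

```text
[-0.17206311  0.06988304  0.07994311] [0.07171782 1.28481242 0.00802828] [-3.14133227e+00 -8.47728375e-07  1.45610752e+00]
```

>>> {"api": "arm_command", "payload": {"slide": [[0,0.004,0],[-0.006,0.004,0],[-0.012,0.004,0],[-0.018,0.004,0],[-0.024,0.004,0],[-0.03,0.004,0],[-0.036,0.004,0],[-0.042,0.004,0],[-0.042,0.004,0]], "spin": [0,0,0,0,0,0,0,0,0]}}

```text
clock: 4.65
position: [0.4896, -0.0161, 0.08]
eef_rot: [-3.141, 0.001, 1.456]
force: [0.6, 2.1, 0.9]
grip_width: 0.0851
gripper_force: 1.2
```

```bash
python3 - <<'E'
from h import *
s=state();print(loc(s["position"]),s["force"],s["torque"],s["eef_rot"])
s=get_image("scene")[120:240,230:330,::-1]; w=get_image("wrist")[:,:,::-1]
cv2.imwrite("pics/c3.png",np.hstack([cv2.resize(s,(350,420),interpolation=cv2.INTER_CUBIC),cv2.copyMakeBorder(cv2.resize(w,(448,336)),0,84,0,0,cv2.BORDER_CONSTANT)]))
E
```

```text
[-0.16822622  0.02703772  0.07999131] [0.63864542 2.12881887 0.88532328] [0.37153918 0.0534465  0.15280804] [-3.14121285e+00  5.22873161e-04  1.45553182e+00]
```

View pics/c3.png

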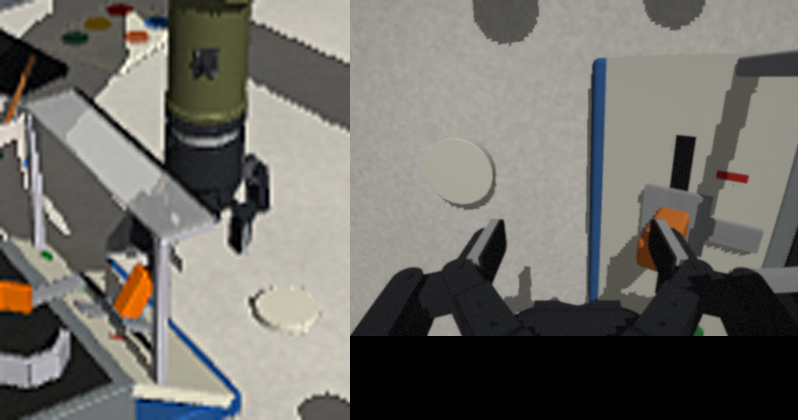

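The grip (655,235) is now clear of the red mark (730,177) and moves ahead of the finger. I'll carry on to the stop.

>>> {"api": "arm_command", "payload": {"slide": [[-0.006,0,0],[-0.012,0,0],[-0.018,0,0],[-0.024,0,0],[-0.03,0,0],[-0.036,0,0],[-0.04,0,0],[-0.042,0,0],[-0.044,0,0],[-0.046,0,0],[-0.046,0,0]], "spin": [0,0,0,0,0,0,0,0,0,0,0]}}

```text
clock: 5.85
position: [0.4845, -0.0612, 0.08]
eef_rot: [-3.141, 0.0, 1.456]
force: [-1.7, 2.7, 0.7]
grip_width: 0.0854
gripper_force: 1.7
```

```bash
python3 - <<'E'
from h import *
s=state();print(loc(s["position"]),s["force"],s["torque"],s["eef_rot"])
E
```

```text
[-0.16809023 -0.01835732  0.07998396] [-1.68914448  2.70356904  0.74666997] [0.49170841 0.13608361 0.14430482] [-3.14139390e+00  2.89999659e-04  1.45613733e+00]
```

Not at the stop yet by force; I'll push in 2 mm steps.

>>> {"api": "arm_command", "payload": {"slide": [[-0.002,0,0],[-0.003,0,0],[-0.005,0,0],[-0.006,0,0],[-0.006,0,0]], "spin": [0,0,0,0,0]}}

```text
clock: 6.35
position: [0.4835, -0.0667, 0.0804]
eef_rot: [-3.141, -0.0, 1.456]
force: [-3.9, 5.4, 6.1]
grip_width: 0.0855
gripper_force: 3.6
```

>>> {"api": "arm_command", "payload": {"slide": [[-0.002,0,0],[-0.003,0,0],[-0.004,0,0],[-0.004,0,0]], "spin": [0,0,0,0]}}

```text
clock: 6.75
position: [0.4829, -0.0704, 0.0806]
eef_rot: [-3.141, -0.001, 1.456]
force: [-3.6, 6.7, 7.7]
grip_width: 0.0855
gripper_force: 4.6
```

```bash
python3 - <<'E'
from h import *
s=state();print(loc(s["position"]),s["force"],s["torque"],s["eef_rot"])
t=get_image("top")[125:235,205:315,::-1]; w=get_image("wrist")[:,:,::-1]
cv2.imwrite("pics/c4.png",np.hstack([cv2.resize(t,(400,400),interpolation=cv2.INTER_CUBIC),cv2.copyMakeBorder(cv2.resize(w,(400,300)),0,100,0,0,cv2.BORDER_CONSTANT)]))
E
```

```text
[-0.16858857 -0.02767202  0.08058396] [-3.59878552  6.70163232  7.67476029] [0.8637667  0.26951697 0.28066969] [-3.14102720e+00 -7.26675419e-04  1.45622549e+00]
```

View pics/c4.png

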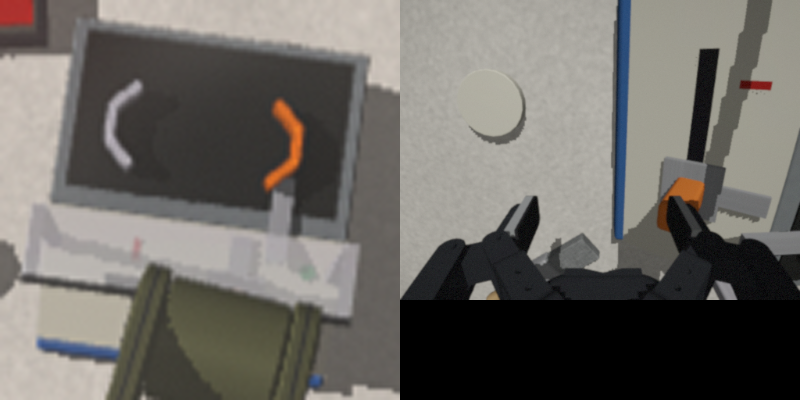

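```bash
cat >> h.py <<'E'
def orange():
    m=camera_model("top"); h=cv2.cvtColor(get_image("top")[125:235,205:315],cv2.COLOR_RGB2HSV)
    k=cv2.inRange(h,(5,150,120),(20,255,255)); k[65:]=0; M=cv2.moments(k,True)
    return loc(at_z(m,(M['m10']/M['m00']+205,M['m01']/M['m00']+125),.125)).round(4),M['m00']
E
python3 - <<'E'
from h import *
print(orange())
m=camera_model("top"); h=cv2.cvtColor(cv2.resize(cv2.imread("pics/t1.png"),(110,110),interpolation=cv2.INTER_AREA),cv2.COLOR_BGR2HSV)
k=cv2.inRange(h,(5,150,120),(20,255,255)); k[65:]=0; M=cv2.moments(k,True)
print(loc(at_z(m,(M['m10']/M['m00']+205,M['m01']/M['m00']+125),.125)))
T=lambda u,v:(np.array([u,v])+.5)*110/400-.5+[205,125]
for p in((137,85),(127,163),(277,102),(267,187)): print(loc(at_z(m,T(*p),.132)).round(4))
E
```

```text
(array([ 0.044 , -0.0667,  0.125 ]), 101.0)
[0.04289977 0.00282614 0.125     ]
[0.0757 0.0667 0.132 ]
[0.0073 0.0657 0.132 ]
[ 0.0771 -0.054   0.132 ]
[ 0.0029 -0.0549  0.132 ]
```

>>> {"api": "arm_command", "payload": {"slide": [[-0.002,0,0],[-0.003,0,0],[-0.003,0,0]], "spin": [0,0,0]}}

```text
clock: 7.2
position: [0.4825, -0.0734, 0.0807]
eef_rot: [-3.141, -0.001, 1.456]
force: [-5.7, 6.4, 8.4]
grip_width: 0.0853
gripper_force: 5.0
```

```bash
python3 - <<'E'
from h import *
print(orange())
s=state();print(loc(s["position"]),s["force"],s["torque"])
E
```

```text
(array([ 0.044 , -0.0667,  0.125 ]), 101.0)
[-0.16873424 -0.03067103  0.08063711] [-4.21501794  6.12406955  8.19294594] [0.83906028 0.24227342 0.2241276 ]
```

The jaw stays put under more push, and its 69.5 mm of travel matches, so it is at the open stop. Backing out.

>>> {"api": "arm_command", "payload": {"slide": [[0.006,0,0],[0.014,0,0],[0.014,-0.015,0],[0.014,-0.035,0],[0.014,-0.05,0],[0.014,-0.05,-0.03],[0.014,-0.05,-0.07],[0.014,-0.05,-0.11],[0.014,-0.05,-0.13],[0.014,-0.05,-0.13],[0.014,-0.05,-0.13]], "spin": [0,0,0,0,0,0,0,0,0,0,0]}}

```text
clock: 8.35
position: [0.4352, -0.0548, 0.2101]
eef_rot: [3.14, 0.001, 1.456]
force: [0.0, -0.2, -1.3]
grip_width: 0.0849
gripper_force: 0.0
```

```bash
python3 - <<'E'
from h import *
print(orange(),state()["force"],state()["position"])
go([.474,.2544,.21],83.4)
E
```

```text
(array([ 0.0439, -0.0547,  0.125 ]), 96.0) [-0.23526969 -0.05926223  0.49894279] [ 0.43442082 -0.05447183  0.20924574]
slide [ 0.3114  0.0039 -0.0009] spin 0.02
```

The jaw was dragged back 12 mm: the fingertip had ridden up onto the grip's tip (the force was along the tip normal). I'll repeat the push 18 mm lower, so that it bears on the grip's flank.

```bash
python3 - <<'E'
from h import *
print(loc(state()["position"]))
go(L(-.215,.02,.21),83.4)
E
```

```text
[-0.21862638 -0.01741553  0.20924574]
slide [ 0.0374  0.0036 -0.0008] spin 0.02
```

>>> {"api": "arm_command", "payload": {"slide": [[0.02,0,0],[0.0375,0,0],[0.0375,0,0.03],[0.0375,0,0.07],[0.0375,0,0.11],[0.0375,0,0.135],[0.0375,0,0.147],[0.0375,0,0.147],[0.0375,0.015,0.147],[0.0375,0.03,0.147],[0.0375,0.043,0.147],[0.0375,0.049,0.147],[0.0375,0.05,0.147],[0.0375,0.05,0.147]], "spin": [0,0,0,0,0,0,0,0,0,0,0,0,0,0]}}

```text
clock: 9.8
position: [0.4885, -0.0226, 0.0629]
eef_rot: [-3.141, 0.0, 1.456]
force: [-0.4, 0.4, 0.5]
grip_width: 0.0855
gripper_force: 0.0
```

```bash
python3 - <<'E'
from h import *
s=state();print(loc(s["position"]),s["force"],s["torque"],orange())
E
```

```text
[-0.16857696  0.02041941  0.06291489] [-0.38298247  0.41116     0.51343001] [-0.01226662  0.00285804  0.04465486] (array([ 0.045 , -0.0549,  0.125 ]), 102.0)
```

>>> {"api": "arm_command", "payload": {"slide": [[-0.006,0,0],[-0.012,0,0],[-0.018,0,0],[-0.024,0,0],[-0.029,0,0],[-0.033,0,0],[-0.037,0,0],[-0.037,0,0]], "spin": [0,0,0,0,0,0,0,0]}}

```text
clock: 10.65
position: [0.4846, -0.0599, 0.063]
eef_rot: [-3.141, 0.0, 1.456]
force: [-0.5, 1.6, 0.8]
grip_width: 0.0852
gripper_force: 0.8
```

```bash
python3 - <<'E'
from h import *
s=state();print(loc(s["position"]),s["force"],s["torque"],orange())
E
```

```text
[-0.16811378 -0.01702138  0.06302618] [-0.53941946  1.6292873   0.75584066] [0.2235359  0.03179193 0.04847449] (array([ 0.0433, -0.0659,  0.125 ]), 103.0)
```

>>> {"api": "arm_command", "payload": {"slide": [[-0.002,0,0],[-0.004,0,0],[-0.005,0,0],[-0.005,0,0]], "spin": [0,0,0,0]}}

```text
clock: 11.1
position: [0.4846, -0.0608, 0.063]
eef_rot: [-3.142, -0.006, 1.456]
force: [1.9, 15.9, 3.0]
grip_width: 0.0851
gripper_force: 8.2
```

```bash
python3 - <<'E'
from h import *
s=state();print(loc(s["position"]),s["force"],s["torque"],orange())
E
```

```text
[-0.16809801 -0.01792077  0.06304388] [ 1.85465653 15.90917253  3.0233896 ] [ 2.36002193 -0.40393302  0.77258332] (array([ 0.044 , -0.0667,  0.125 ]), 101.0)
```

A firm stop at the predicted place (16 N). Backing off and going to the jar.

>>> {"api": "arm_command", "payload": {"slide": [[0.005,0,0],[0.012,0,0],[0.018,0,0],[0.018,-0.015,0],[0.018,-0.035,0],[0.018,-0.05,0],[0.018,-0.05,-0.03],[0.018,-0.05,-0.07],[0.018,-0.05,-0.11],[0.018,-0.05,-0.14],[0.018,-0.05,-0.147],[0.018,-0.05,-0.147]], "spin": [0,0,0,0,0,0,0,0,0,0,0,0]}}

```text
clock: 12.35
position: [0.4375, -0.0411, 0.2111]
eef_rot: [3.138, 0.001, 1.456]
force: [-0.0, -0.3, 0.1]
grip_width: 0.0856
gripper_force: 0.0
```

```bash
python3 - <<'E'
from h import *
print(orange(),state()["force"],state()["position"])
go([.474,.2544,.21],83.4)
E
```

```text
(array([ 0.0436, -0.0666,  0.125 ]), 99.0) [ 0.66895328  0.03892498 -0.59555332] [ 0.43638497 -0.04087727  0.20973644]
slide [ 0.2976  0.0036 -0.0004] spin 0.03
```

>>> {"api": "arm_command", "payload": {"slide": [[0.02,0,0],[0.045,0,0],[0.075,0.001,0],[0.105,0.001,0],[0.135,0.002,0],[0.165,0.002,0],[0.195,0.003,0],[0.225,0.003,0],[0.255,0.0035,0],[0.28,0.0035,0],[0.295,0.0035,0],[0.2975,0.0035,0],[0.2975,0.0035,0]], "spin": [0,0,0,0,0,0,0,0,0,0,0,0,0]}}

```text
clock: 13.7
position: [0.4734, 0.2537, 0.2088]
eef_rot: [-3.14, 0.002, 1.457]
force: [0.7, -0.4, -0.4]
grip_width: 0.0855
gripper_force: 0.0
```

```bash
python3 - <<'E'
from h import *
go([.474,.2544,.049],83.4)
m=camera_model("wrist"); im=get_image("wrist"); h=cv2.cvtColor(im,cv2.COLOR_RGB2HSV)
k=cv2.inRange(h,(105,150,60),(130,255,255)); n,l,st,c=cv2.connectedComponentsWithStats(k); i=1+st[1:,4].argmax(); print(st[i],c[i],at_z(m,c[i],.108))
E
```

```text
slide [0.0011 0.0008 0.1598] spin 0.07
[ 229  152   58   59 2687] [257.41235579 180.96501675] [0.47175158 0.25751942 0.108     ]
```

>>> {"api": "arm_command", "payload": {"slide": [[0.002,0,0.03],[0.002,0,0.06],[0.002,0,0.09],[0.002,0,0.115],[0.002,0,0.135],[0.002,0,0.15],[0.002,0,0.158],[0.002,0,0.16],[0.002,0,0.16]], "spin": [0,0,0,0,0,0,0,0,0]}}

```text
clock: 14.65
position: [0.4746, 0.2558, 0.0503]
eef_rot: [3.141, -0.0, 1.455]
force: [0.0, -0.3, 0.4]
grip_width: 0.0854
gripper_force: 0.0
```

>>> {"api": "arm_command", "payload": {"slide": [[0,0,0],[0,0,0],[0,0,0],[0,0,0],[0,0,0],[0,0,0],[0,0,0],[0,0,0]], "spin": [0,0,0,0,0,0,0,0], "hand": 255, "grip_force": 45}}

```text
clock: 15.45
position: [0.4746, 0.2567, 0.0511]
eef_rot: [3.14, -0.001, 1.456]
force: [-2.9, -0.8, 6.3]
grip_width: 0.0572
gripper_force: 47.1
```

>>> {"api": "arm_command", "payload": {"slide": [[0,0,-0.005],[0,0,-0.02],[0,0,-0.045],[0,0,-0.075],[0,0,-0.105],[0,0,-0.135],[0,0,-0.165],[0,0,-0.195],[0,0,-0.225],[0,0,-0.255],[0,0,-0.275],[0,0,-0.282],[0,0,-0.282]], "spin": [0,0,0,0,0,0,0,0,0,0,0,0,0]}}

```text
clock: 16.75
position: [0.4745, 0.2563, 0.3325]
eef_rot: [3.14, -0.001, 1.456]
force: [0.5, 0.1, -4.4]
grip_width: 0.0572
gripper_force: 49.1
```

```bash
python3 - <<'E'
from h import *
s=state();print(s["position"],s["force"],s["torque"],s["grip_width"])
go(L(.040,.044,.332),83.4)
m=camera_model("wrist"); im=get_image("wrist"); cv2.imwrite("pics/w5.png",im[:,:,::-1])
E
```

```text
[0.47449398 0.2563445  0.33252294] [ 0.51302261  0.13935947 -4.44851373] [-0.00551289  0.03674244  0.03822912] 0.057184485229778655
slide [-0.2521  0.2544  0.0007] spin 0.04
```

View pics/w5.png

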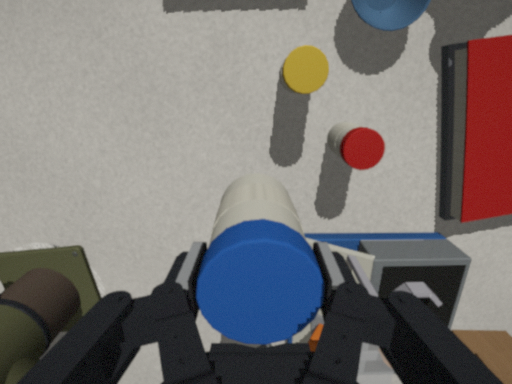

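The blue jar is held centred between the pads (lid at (262,282)), upright. Moving over the deck.

>>> {"api": "arm_command", "payload": {"slide": [[-0.01,0.01,0],[-0.025,0.025,0],[-0.045,0.045,0],[-0.065,0.065,0],[-0.085,0.085,0],[-0.105,0.105,0],[-0.125,0.125,0],[-0.145,0.145,0],[-0.165,0.165,0],[-0.185,0.185,0],[-0.2,0.2,0],[-0.215,0.215,0],[-0.23,0.23,0],[-0.24,0.242,0],[-0.248,0.25,0],[-0.252,0.2545,0],[-0.252,0.2545,0],[-0.252,0.2545,0]], "spin": [0,0,0,0,0,0,0,0,0,0,0,0,0,0,0,0,0,0]}}

```text
clock: 18.6
position: [0.698, -0.0225, 0.332]
eef_rot: [-3.141, -0.0, 1.457]
force: [0.5, -0.1, -2.3]
grip_width: 0.057
gripper_force: 49.1
```

```bash
python3 - <<'E'
from h import *
s=state();print(loc(s["position"]),s["force"],s["torque"],s["grip_width"])
E
```

```text
[0.03949733 0.04460784 0.33197808] [ 0.46196303 -0.13665932 -2.29675487] [-0.02104135 -0.03677956 -0.02070913] 0.05703255395268563
```

>>> {"api": "arm_command", "payload": {"slide": [[-0.01,0.001,0.02],[-0.01,0.001,0.045],[-0.01,0.001,0.07],[-0.01,0.001,0.095],[-0.01,0.001,0.115],[-0.01,0.001,0.13],[-0.01,0.001,0.135],[-0.01,0.001,0.135]], "spin": [0,0,0,0,0,0,0,0]}}

```text
clock: 19.4
position: [0.6975, -0.0324, 0.1966]
eef_rot: [-3.14, -0.0, 1.457]
force: [-0.1, -0.2, -3.3]
grip_width: 0.0573
gripper_force: 49.2
```

```bash
python3 - <<'E'
from h import *
s=state();print(loc(s["position"]),s["force"],s["torque"],s["grip_width"])
im=get_image("scene")[110:260,185:325,::-1].copy(); m=camera_model("scene")
q=loc(s["position"]); q=L(q[0],q[1],.197-.05)
cv2.imwrite("pics/s6.png",cv2.resize(im,(560,600),interpolation=cv2.INTER_CUBIC))
print("predicted jar foot centre",(proj(m,q)-[185,110])*4,"cradle",(proj(m,L(.04,.05,.102))-[185,110])*4)
E
```

```text
[0.04017082 0.03472716 0.19658465] [-0.06874362 -0.19270142 -3.3332519 ] [ 0.00232224  0.02045531 -0.01282384] 0.057258977871061476
predicted jar foot centre [[197.52709209 395.0609157 ]] cradle [[208.90879018 447.49624322]]
```

View pics/s6.png

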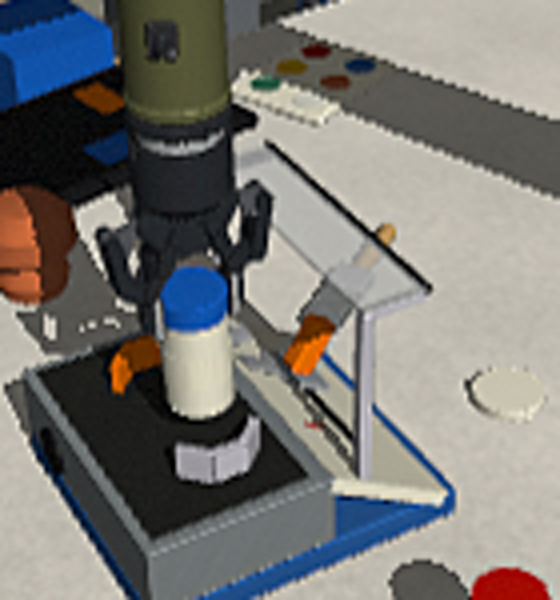

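The jar hangs upright at (198,350), with its foot above the jaw opening and the fixed jaw at (217,450). Lowering it in front of the jaw, then easing in by +y.

>>> {"api": "arm_command", "payload": {"slide": [[0,0.0005,0.01],[0,0.0005,0.02],[0,0.0005,0.03],[0,0.0005,0.037],[0,0.0005,0.041],[0,0.0005,0.041],[0.004,0.0005,0.041],[0.008,0.0005,0.041],[0.011,0.0005,0.041],[0.013,0.0005,0.041],[0.013,0.0005,0.041]], "spin": [0,0,0,0,0,0,0,0,0,0,0]}}

```text
clock: 20.55
position: [0.7004, -0.0198, 0.1563]
eef_rot: [3.141, -0.0, 1.457]
force: [0.5, -0.7, -3.2]
grip_width: 0.0571
gripper_force: 49.2
```

```bash
python3 - <<'E'
from h import *
s=state();print(loc(s["position"]),s["force"],s["torque"],s["grip_width"])
E
```

```text
[0.04160162 0.04757248 0.15629204] [ 0.47405154 -0.74811845 -3.21282275] [ 0.02914318 -0.0061426  -0.01291731] 0.057121118570238535
```

>>> {"api": "arm_command", "payload": {"slide": [[0,0,0.001],[0,0,0.002],[0,0,0.003],[0,0,0.003]], "spin": [0,0,0,0]}}

```text
clock: 20.95
position: [0.7002, -0.0205, 0.1534]
eef_rot: [3.141, 0.0, 1.456]
force: [-0.9, -0.3, -1.4]
grip_width: 0.0574
gripper_force: 49.4
```

>>> {"api": "arm_command", "payload": {"slide": [[0,0,0.0005],[0,0,0.001],[0,0,0.001]], "spin": [0,0,0]}}

```text
clock: 21.25
position: [0.7002, -0.0204, 0.1532]
eef_rot: [3.141, 0.0, 1.456]
force: [-3.0, -0.1, 5.4]
grip_width: 0.057
gripper_force: 49.8
```

It is seated on the deck (Fz changed sign). Releasing.

>>> {"api": "arm_command", "payload": {"slide": [[0,0,0],[0,0,0],[0,0,0],[0,0,0],[0,0,0],[0,0,0],[0,0,0]], "spin": [0,0,0,0,0,0,0], "hand": 0}}

```text
clock: 21.95
position: [0.7003, -0.0204, 0.1519]
eef_rot: [3.142, 0.0, 1.456]
force: [0.6, 1.2, -0.3]
grip_width: 0.0855
gripper_force: 0.0
```

>>> {"api": "arm_command", "payload": {"slide": [[0,0,-0.015],[0,0,-0.04],[0,0,-0.07],[0,0,-0.1],[0,0,-0.13],[0,0,-0.16],[0,0,-0.18],[0,0,-0.19],[0,0,-0.19]], "spin": [0,0,0,0,0,0,0,0,0]}}

```text
clock: 22.85
position: [0.7009, -0.0204, 0.3437]
eef_rot: [3.138, -0.0, 1.456]
force: [0.3, -0.2, 1.0]
grip_width: 0.0854
gripper_force: 0.0
```

```bash
python3 - <<'E'
from h import *
s=state();print(loc(s["position"]),s["force"],s["grip_width"])
m=camera_model("wrist"); im=get_image("wrist"); h=cv2.cvtColor(im,cv2.COLOR_RGB2HSV)
k=cv2.inRange(h,(105,150,60),(130,255,255)); n,l,st,c=cv2.connectedComponentsWithStats(k); i=1+st[1:,4].argmax(); print(st[i],loc(at_z(m,c[i],.21)))
go(L(-.225,-.09,.343),83.4)
E
```

```text
[0.04215685 0.04706725 0.34372763] [ 0.25150468 -0.22502879  0.97513678] 0.08535390232201727
[ 229  149   54   55 2318] [0.03840794 0.04642568 0.21      ]
slide [-0.1369 -0.2666 -0.0011] spin 0.03
```

>>> {"api": "arm_command", "payload": {"slide": [[-0.01,-0.02,0],[-0.02,-0.045,0],[-0.035,-0.07,0],[-0.05,-0.1,0],[-0.065,-0.13,0],[-0.08,-0.16,0],[-0.095,-0.19,0],[-0.11,-0.22,0],[-0.125,-0.245,0],[-0.135,-0.262,0],[-0.137,-0.2665,0],[-0.137,-0.2665,0],[-0.137,-0.2665,0.04],[-0.137,-0.2665,0.08],[-0.137,-0.2665,0.12],[-0.137,-0.2665,0.16],[-0.137,-0.2665,0.2],[-0.137,-0.2665,0.23],[-0.137,-0.2665,0.23]], "spin": [0,0,0,0,0,0,0,0,0,0,0,0,0,0,0,0,0,0,0]}}

```text
clock: 24.8
position: [0.417, -0.124, 0.1079]
eef_rot: [-3.132, -0.003, 1.457]
force: [-1.3, 1.5, 0.8]
grip_width: 0.0855
gripper_force: 0.0
```

```bash
python3 - <<'E'
from h import *
s=state();print(loc(s["position"]),s["force"],orange())
go(L(-.168,-.09,.063),83.4)
E
```

```text
[-0.22791752 -0.08848158  0.10785647] [-1.30749594  1.52202785  0.76477275] (array([ 0.0493, -0.0678,  0.125 ]), 80.0)
slide [-0.0011  0.0583  0.0467] spin 0.07
```

>>> {"api": "arm_command", "payload": {"slide": [[0,0,0.02],[0,0,0.04],[0,0,0.05],[0,0,0.05],[0,0.015,0.05],[0,0.03,0.05],[0,0.045,0.05],[0,0.053,0.05],[0,0.056,0.05],[0,0.056,0.05],[0,0.056,0.05]], "spin": [0,0,0,0,0,0,0,0,0,0,0]}}

```text
clock: 25.95
position: [0.4748, -0.1322, 0.0621]
eef_rot: [-3.141, -0.0, 1.456]
force: [-0.8, -0.1, 0.3]
grip_width: 0.0856
gripper_force: 0.0
```

```bash
python3 - <<'E'
from h import *
s=state();print(loc(s["position"]),s["force"],orange())
E
```

```text
[-0.16958915 -0.08993993  0.06207996] [-0.84283562 -0.05102456  0.34797949] (array([ 0.0492, -0.0678,  0.125 ]), 83.0)
```

>>> {"api": "arm_command", "payload": {"slide": [[0.006,0.0015,0],[0.012,0.0015,0],[0.018,0.0015,0],[0.024,0.0015,0],[0.03,0.0015,0],[0.036,0.0015,0],[0.042,0.0015,0],[0.048,0.0015,0],[0.054,0.0015,0],[0.06,0.0015,0],[0.066,0.0015,0],[0.072,0.0015,0],[0.078,0.0015,0],[0.084,0.0015,0],[0.09,0.0015,0],[0.096,0.0015,0],[0.102,0.0015,0],[0.106,0.0015,0],[0.11,0.0015,0],[0.11,0.0015,0]], "spin": [0,0,0,0,0,0,0,0,0,0,0,0,0,0,0,0,0,0,0,0]}}

```text
clock: 28.0
position: [0.4896, -0.0223, 0.062]
eef_rot: [3.142, -0.001, 1.457]
force: [0.2, -1.4, -0.9]
grip_width: 0.0854
gripper_force: 0.3
```

```bash
python3 - <<'E'
from h import *
s=state();print(loc(s["position"]),s["force"],orange())
E
```

```text
[-0.16751864  0.02084331  0.06198515] [ 0.23767326 -1.35972751 -0.90142708] (array([0.0378, 0.0219, 0.125 ]), 15.0)
```

Continuing the last 7 mm to the stop.

>>> {"api": "arm_command", "payload": {"slide": [[0.002,0,0],[0.004,0,0],[0.006,0,0],[0.008,0,0],[0.01,0,0],[0.011,0,0],[0.012,0,0],[0.012,0,0]], "spin": [0,0,0,0,0,0,0,0]}}

```text
clock: 28.85
position: [0.4907, -0.0151, 0.0621]
eef_rot: [3.141, 0.006, 1.456]
force: [-2.4, -17.8, 0.9]
grip_width: 0.0854
gripper_force: 9.1
```

```bash
python3 - <<'E'
from h import *
s=state();print(loc(s["position"]),s["force"],orange())
E
```

```text
[-0.16725093  0.02819799  0.0620762 ] [ -2.43202522 -17.84334053   0.87560813] (array([0.0089, 0.0331, 0.125 ]), 9.0)
```

Hard stop exactly at the predicted locked position (18 N). Backing off clear and checking.

>>> {"api": "arm_command", "payload": {"slide": [[-0.005,0,0],[-0.012,0,0],[-0.018,0,0],[-0.018,-0.015,0],[-0.018,-0.035,0],[-0.018,-0.055,0],[-0.018,-0.06,-0.03],[-0.018,-0.06,-0.07],[-0.018,-0.06,-0.11],[-0.018,-0.06,-0.14],[-0.018,-0.06,-0.15],[-0.018,-0.06,-0.15],[-0.018,-0.06,-0.15]], "spin": [0,0,0,0,0,0,0,0,0,0,0,0,0]}}

```text
clock: 30.2
position: [0.4282, -0.0221, 0.2108]
eef_rot: [-3.14, -0.0, 1.456]
force: [-0.1, 0.1, 0.2]
grip_width: 0.0852
gripper_force: 0.0
```

```bash
python3 - <<'E'
from h import *
s=state();print(s["force"])
t=get_image("top")[110:250,130:330,::-1]; w=get_image("scene")[140:300,185:385,::-1]
cv2.imwrite("pics/f.png",np.hstack([cv2.resize(t,(400,280),interpolation=cv2.INTER_CUBIC),cv2.resize(w,(400,320),interpolation=cv2.INTER_CUBIC)[:280]]))
E
```

```text
[-0.13807472  0.14241684  0.21718252]
```

View pics/f.png

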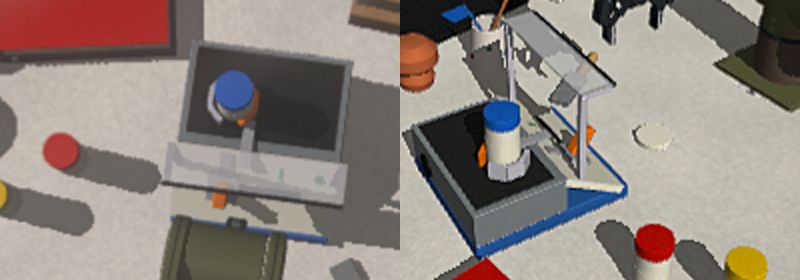

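The jar stands upright, clamped between both jaws at (235,95) in the top view. The other jars are undisturbed and the robot is clear.

```bash
python3 -c "
from plant import *
print(sign_off())"
```

```text
the job is handed in; nothing more can be done
None
```

The blue-lidded jar stands upright on the deck, clamped with the grip at its locked stop, and the job is handed in at about 30 s; on the first push to the open stop the grip was dragged back 12 mm, so I pushed it home again before placing the jar.

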